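# Pulse-test a washed grinder: sterilised bayonet lid on, held at half turn

## Robot

A 6-joint arm with a two-finger parallel gripper is mounted at the origin on a cart in front of the work surface, level with it; the furniture and walls round the work are solid. World frame = base frame: x ahead of the robot, y to its left, z up, the work surface at z = 0. Lengths are in mm, angles in rad, forces in N, time in s.
With the tool pointing down it reaches from about 350 to 875 mm from the base axis. Payload 4.2 kg.
Tool frame: the origin (TCP) lies midway between the tips of the shut fingers; the grasp point (between the pads) lies 19 mm behind it; y points along the fingers, x is the direction in which the jaws open and shut, and the axes are right-handed (so a half turn about y gives the same grasp; the last joint's range is limited). The gripper opens to 85 mm and grips with 20 to 120 N. Pads are 22 mm wide; open, the fingers measure 114 mm over their backs; the gripper's body (76 mm by 85 mm) begins 54 mm behind the grasp point. The pads swing forward as they close: fully open they stand 13 mm farther back than shut.
Start: joints at [0.259, 0.385, 0.008, 0, -1.194, -0.259], TCP at [624.979, 0.025, 231.312] pointing down, gripper open.
Joint ranges: [-3.14, 3.14], [-1.21, 2.06], [-1.07, 1.41], [-3.16, 2.05], [-2.99, -0.16], [-3.1, 3.1]. Speed limits (rad/s): [2.79, 2.79, 3.14, 3.14, 3.14, 3.14].

## Interface

Orientations are given as a unit quaternion [x, y, z, w].
In Python, from bench import read_state, get_image, job_done gives the robot as it stands.
- The arm moves only by the tool play_rows, never from a script. Its argument "series" is a list of rows, each a list of 7 numbers: the shift along the tool's x, y, z in m, then the turn, a rotation vector about the tool's x, y, z in rad, then the finger opening in m, from 0 to 0.0854. In form: [[x, y, z, wx, wy, wz, claw], ...]. A call has 1 to 10 rows; each row shifts and turns the pose as measured when the row begins, along the tool's axes as they then stand; what a row does not reach is not made up. A row lasts 1/10 s, in which the tool goes at most 50 mm and 8.59 degrees, less where a joint would pass 70% of its speed; a pose out of reach is approached as far as the arm can. A call with a gripper value outside its range is refused whole. The fingers move at their own pace and stop on an object; the grip force is fixed at half the most. Time passes only in rows, so rows that do not move let the fingers close. It gives the time, the measured TCP pose, the force and the opening at its end, in the units of the state.
- read_state(): the state, without advancing time (a new reading comes with each control period).
- get_image(name): name is "scene" or "side" or "wrist"; returns a dict with "color" (480x640x3 uint8, red, green, blue), "intrinsics" (3x3 intrinsics, pixels), "origin" and "orientation" of the camera in the world. Camera axes: x right, y down, z forward; pixel columns grow to the right and rows downward; lengths in mm; the calibration is good to about 2 mm. A picture is of the moment at which its call begins. There is no depth.
- job_done(): hands the job in, once; it reports no verdict.
The state is a dict: "clock": time; "joints": joint angles; "joint_vel": joint speeds; "joint_efforts": joint torques, N m; "position": TCP position; "ee_rot": TCP orientation; "contact_force": force on the tool from outside, world axes, zero at the start; "wrist_torque": the same for the moment, N m; "gripper_width": finger opening in mm.
Only numpy, scipy, OpenCV 4.12 (cv2) and the standard library are available. Lean on these libraries where they do the work, as an engineer would, in place of code of your own. Each camera call takes 0.05 s, during which the arm holds its last target. There are 200 camera calls.

## Task

The grinder has just been washed and needs an empty test run on pulse. Swing the steriliser's top door open by its bar handle until it stands upright, take out the grinder lid, set it down fully home in the grinder's collar with its two lugs through the notches, and turn it clockwise against the spring half way to the lock, to the round pin on the collar; never let it go over the lock click. The pulse runs only while the lid is held, so finish with the gripper still holding the lid there, leaving the door open and the other things on the table where they are.

Things in the scene. Friction and masses are not known exactly. Their poses are not given: they have to be found in the camera images.
- grinder: round electric grinder, fixed to the table, 126 mm across at the foot, 120 mm high: white housing, open steel bowl, grey bayonet collar on top (outer diameter 114 mm; inward flange 5 mm thick, inner diameter 84 mm). Origin: centre of its underside, z up. Two notches in the flange, on its own +x and -x axis, each 18 mm wide, cut out to 100 mm diameter; a lug fits either (half-turn symmetric)
- collar_top (a point): centre of the collar's mouth, level with its top face (z = 120 mm over the table)
- pulse_pin (a point): top of the small raised round metal pin on the collar's top face, 54.5 mm from its axis, that marks the pulse position: 35 degrees (0.61 rad) clockwise, from above, of the notch on the grinder's +x axis. Another such pin stands half a turn round. A raised metal bar 70 degrees clockwise of each notch marks the lock
- pulse_ring (a joint): sprung switch ring under the collar's flange, pushed clockwise (from above) by the lid's lugs: rad, 0 at rest. The lugs meet it 0.09 rad past the notches' middle; from there it follows the lid, against a spring (0.04 N m at 0, 0.10 at pulse) that turns it back if let go. Pulse (lid at the pin): 0.52. Ball catches are felt from about 0.75; at 0.95 the lid clicks over and stays locked
- grinder_lid: black bayonet lid, loose, 0.12 kg, right way up on the steriliser's tray. Origin: centre of its underside, z up. Plug 80 mm across with two lugs at its bottom on the lid's own +x and -x axis (12 mm wide, 6 mm high, 96 mm over both); cover plate 93 mm across, its underside 13 mm above the origin, a pointer ear on its rim above each lug (104 mm over both). Half-turn symmetric
- lid_grip (a point): point on the lid's axis 42 mm above its origin, in the straight grip bar along its x axis: 62 mm long, 16 mm wide across y, from 20 mm (top of the plate) to 52 mm above the origin. Lid fully home: the plate rests on the collar's top face and the lid's origin is 107 mm above the grinder's; it goes in with its x axis along the grinder's (either way round)
- steriliser: white steel-lined chest, fixed to the table, 180 mm deep (x), 270 mm wide (y), 85 mm high, with a top door. Origin: centre of its underside, z up; front (controls and door handle) faces its -x. Walls 9 mm; the tray inside, on which the lid lies, is 30 mm above the table
- steriliser_door (a joint): top door, 180x270 mm, 11 mm thick, white frame round a clear pane, hinged along the chest's far (+x) top edge: rad, 0 shut, 1.57 upright, stop at 1.8. A stiff hinge: it stays where it is left; 4 to 6 N at the handle moves it
- door_handle (a point): middle of the round steel bar handle, 11 mm thick, 110 mm long along the door's y axis, 45 mm out from the door's front edge in the plane of the door; 91 mm over the table when shut
- door_hinge (a point): middle of the door's hinge line (which runs along the steriliser's y axis), 225 mm from the bar handle
- onion_jar_0: glass jar of dried onion, 70 mm across, 128 mm tall; bystander, leave alone. Origin: centre of its underside
- onion_jar_2: second glass jar of dried onion, 70 mm across, 128 mm tall; bystander, leave alone. Origin: centre of its underside
- date_stamp: wooden-handled stamp standing on its plate, 43x54x83 mm; bystander, leave alone. Origin: centre of its underside
- marker: marker pen lying flat, 135 mm long, 17 mm thick; bystander, leave alone. Origin: centre of its underside
- notepad: spiral notepad lying flat, 210x152x13 mm; bystander, leave alone. Origin: centre of its underside
- scissors: pair of scissors lying flat, 199x87x9 mm; bystander, leave alone. Origin: centre of its underside
- tape_masking: roll of masking tape lying flat, 104 mm across, 25 mm high; bystander, leave alone. Origin: centre of its underside
- honey_jar_0: small squat jar, 63 mm across, 75 mm tall; bystander, leave alone. Origin: centre of its underside
There are look-alikes about, which are no part of the job. What is shaped like the grinder but yellow is not meant.

How it is judged:
By the outcome, as a careful person would: the job done as asked, in the order asked, and still so for the second after the job is handed in, while the arm keeps its last pose, push and grip.
It also fails if it takes over 67 s, if anything falls off the work surface, if the arm or the gripper's body presses on something with over 40 N, if the wrist force passes 120 N, or if a joint passes its speed limit or range.

## Working session

There is one attempt and no reset: what is moved stays moved. The work goes in short steps, Python scripts to look and compute and a tool call to move; the robot and the scene stay as the last step left them, time stands still between calls to the robot, and variables do not carry over. Pictures are saved under pics/ and viewed, about 8 in all and at most 12, crops included, and the job is handed in when it is done.

Besides the shell and the picture viewer there is one more tool, called by a JSON object that holds its "name" and its "arguments", one argument or row to a line. play_rows: Moves the arm, as the interface text tells. Its arguments: {"type":"object","properties":{"series":{"type":"array","items":{"type":"array","items":{"type":"number"}}}},"required":["series"]}

```bash
ls; mkdir -p pics; cat > h.py <<'E'
import numpy as np,cv2
from scipy.spatial.transform import Rotation as R
from bench import *
def shot(n,f,crop=None,sc=1):
    d=get_image(n); c=d["color"][:,:,::-1]
    if crop: c=c[crop[1]:crop[3],crop[0]:crop[2]]
    if sc!=1: c=cv2.resize(c,None,fx=sc,fy=sc,interpolation=cv2.INTER_CUBIC)
    cv2.imwrite(f"pics/{f}.png",c); return d
def ray(d,u,v,z):
    K=np.array(d["intrinsics"]);o=np.array(d["origin"])
    r=R.from_quat(d["orientation"]).apply(np.linalg.solve(K,[u,v,1.]))
    return o+r*(z-o[2])/r[2]
def proj(d,p):
    K=np.array(d["intrinsics"]);q=R.from_quat(d["orientation"]).inv().apply(np.array(p,float)-np.array(d["origin"]))
    q=q@K.T; return q[...,:2]/q[...,2:]
def save(d,n): np.save(n,d,allow_pickle=True)
def load(n): return np.load(n+".npy",allow_pickle=True).item()
E
python3 - <<'E'
from h import *
for n in("scene","side"):
    d=shot(n,n+"0");save(d,n);print(n,d["origin"],d["orientation"],d["intrinsics"])
d=get_image("wrist");save(d,"wrist");cv2.imwrite("pics/w0.png",d["color"][:,:,::-1]);print(d["origin"],d["orientation"]);print(read_state())
E
```

```text
pics
scene [  -48.37059816 -1152.13582035  1262.32141937] [ 0.88827839 -0.22553261  0.10440404 -0.38625943] [[516.89991126   0.         326.45254099]
 [  0.         516.89991126 233.15837505]
 [  0.           0.           1.        ]]
side [ -19.07315722 -628.58982665 1073.25759071] [ 0.86742397 -0.3518277   0.13967837 -0.32292858] [[475.3106049    0.         321.75701805]
 [  0.         475.3106049  235.57447138]
 [  0.           0.           1.        ]]
[624.68651287 -76.01535075 372.62338335] [ 5.15465344e-04  9.88363379e-01  1.52109609e-01 -4.80972693e-04]
{'clock': 0.15, 'joints': array([ 2.58587648e-01,  3.85358308e-01,  6.95369587e-03, -3.49898470e-04,
       -1.19399203e+00, -2.58589044e-01]), 'joint_vel': array([-0.00182062, -0.00114932,  0.00442792,  0.00128783, -0.00104235,
        0.00054551]), 'joint_efforts': array([-6.03353892e-04, -3.92678475e+01,  1.88581592e+01,  4.18858320e+00,
       -3.39302780e-03,  5.70479813e-06]), 'position': array([6.24567068e+02, 8.57805209e-03, 2.30491699e+02]), 'ee_rot': array([ 5.30287794e-04, -7.07073030e-01,  7.07140058e-01,  6.22495619e-04]), 'contact_force': array([ 0.05290689,  0.44432583, -0.13585022]), 'wrist_torque': array([-0.05019658, -0.04631805, -0.0292812 ]), 'gripper_width': 84.9387016839899}
```

View pics/scene0.png

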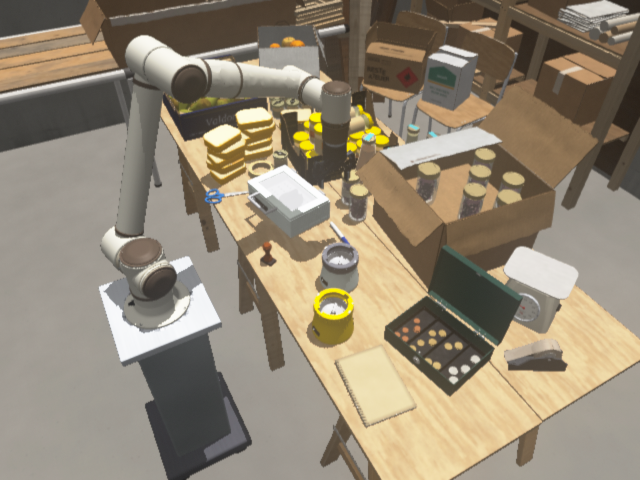

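View pics/side0.png

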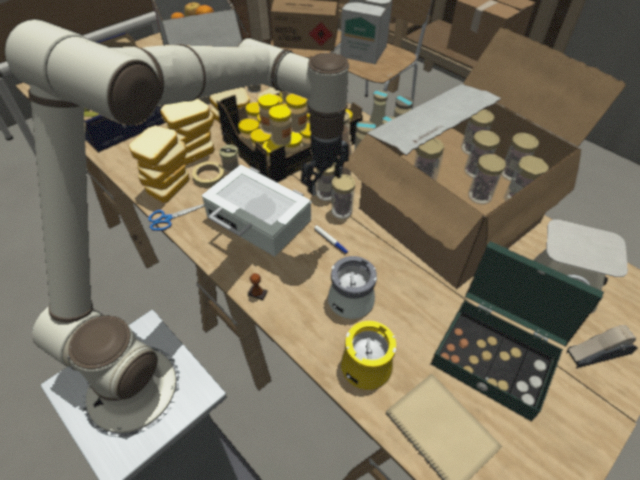

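Seen: the white/grey grinder at side (352,288), scene (340,267). The look-alike is the yellow one at side (369,355). The steriliser is at side (257,205) with its handle near (230,225). I choose the white one.

```bash
python3 - <<'E'
from h import *
d=load("side");c=d["color"][:,:,::-1]
cv2.imwrite("pics/c1.png",cv2.resize(c[160:320,195:395],None,fx=3.75,fy=3.75,interpolation=cv2.INTER_CUBIC))
for n,u,v,z in(("grinder",354,277,120),("yellow",370,345,120),("st",257,195,85),("handle",230,224,91)):print(n,ray(d,u,v,z))
d=load("scene")
for n,u,v,z in(("grinder",340,257,120),("yellow",334,302,120),("st",287,193,85)):print(n,ray(d,u,v,z))
E
```

```text
grinder [ 537.96240702 -196.00658559  120.        ]
yellow [ 426.89107126 -348.01574557  120.        ]
st [570.77242292 226.01201921  85.        ]
handle [438.63992773 182.46289381  91.        ]
grinder [ 540.80757325 -193.17313525  120.        ]
yellow [ 436.42574319 -340.63030022  120.        ]
st [551.28795154 211.62270632  85.        ]
```

View pics/c1.png

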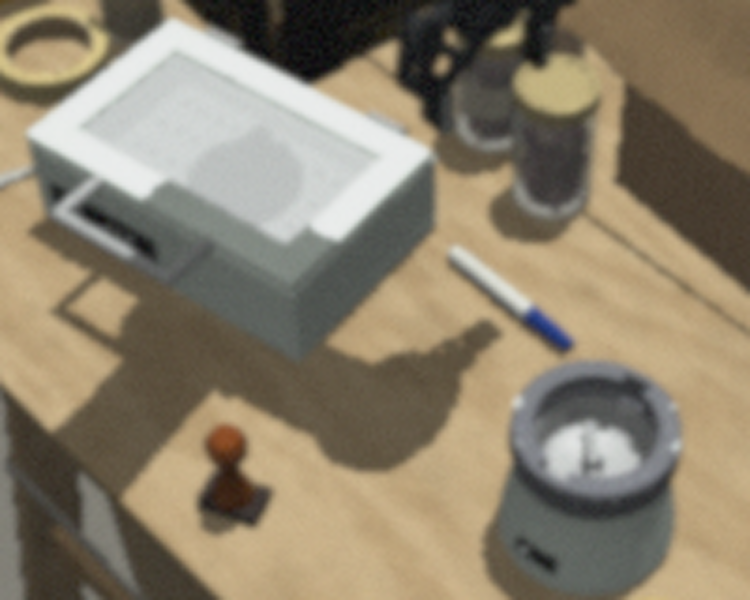

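View pics/w0.png

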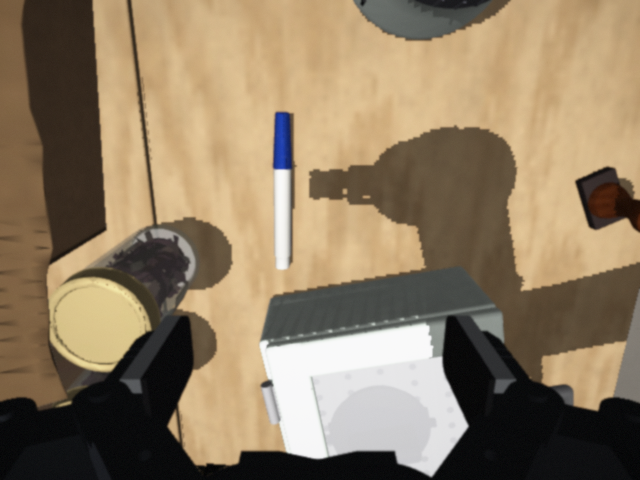

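```bash
python3 - <<'E'
from h import *
d=load("side")
def P(x,y,z):return ray(d,195+x/3.75,160+y/3.75,z).round(0)
print("corners FL",P(30,133,96),"far+y",P(175,20,96),"far-y",P(435,152,96),"F-y",P(300,262,96))
print("bottom F-y",P(300,357,0))
print("handle",P(58,213,91),P(167,275,91))
print("hole pins etc collar top outer L,R,top,bot",P(512,430,120),P(680,430,120),P(597,363,120),P(590,500,120))
print("notch/pins",P(518,403,120),P(675,447,120),P(635,385,120))
print("stamp",P(235,495,0),"marker",P(455,252,8),P(570,345,8))
w=load("wrist")
for n,u,v,z in(("c-far",262,343,96),("c-front",502,310,96),("lid",380,432,50)):print(n,ray(w,u,v,z).round(0))
E
```

```text
corners FL [448. 324.  96.] far+y [614. 353.  96.] far-y [663.  90.  96.] F-y [512.  75.  96.]
bottom F-y [500.  70.   0.]
handle [416. 243.  91.] [436. 137.  91.]
hole pins etc collar top outer L,R,top,bot [ 503. -152.  120.] [ 583. -230.  120.] [ 585. -153.  120.] [ 499. -226.  120.]
notch/pins [ 522. -139.  120.] [ 571. -237.  120.] [ 590. -184.  120.]
stamp [383.   5.   0.] marker [657.  61.   8.] [654. -70.   8.]
c-far [665.  92.  96.]
c-front [494.  65.  96.]
lid [567. 212.  50.]
```

{"name": "play_rows", "arguments": {
  "series": [
    [0.0333, 0, -0.0267, 0, 0, 0, 0.04],
    [0.0333, 0, -0.0267, 0, 0, 0, 0.04],
    [0.0333, 0, -0.0267, 0, 0, 0, 0.04],
    [0.0333, 0, -0.0267, 0, 0, 0, 0.04],
    [0.0333, 0, -0.0267, 0, 0, 0, 0.04],
    [0.0333, 0, -0.0267, 0, 0, 0, 0.04],
    [0, 0, 0, 0, -0.092, 0, 0.04],
    [0, 0, 0, 0, -0.092, 0, 0.04],
    [0, 0, 0, 0, 0, 0, 0.04]
  ]
}}

```text
clock: 1.05
position: [415.8, 165.2, 226.7]
ee_rot: [0.07, -0.704, 0.704, -0.064]
contact_force: [-1.0, -0.8, -0.3]
gripper_width: 40.0
```

```bash
python3 - <<'E'
from h import *
d=shot("wrist","w1");save(d,"w1");s=read_state();print(s["position"],s["ee_rot"],s["contact_force"],s["gripper_width"],s["joints"])
E
```

```text
[416.05378262 165.00411922 226.63275656] [ 0.06883135 -0.70375806  0.70423482 -0.06356227] [-0.96567109 -0.62480874 -0.89082964] 40.03825597445689 [ 0.7398409   0.08606591 -0.40378871 -0.00445913 -1.08730149 -0.55024666]
```

View pics/w1.png

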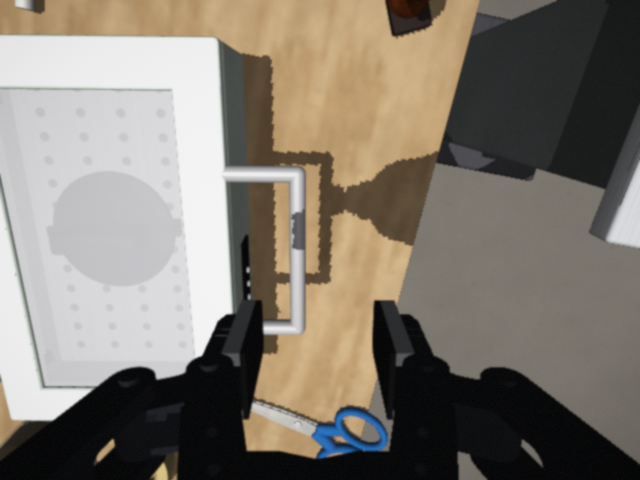

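The handle bar runs (298,168)–(298,330), square with the jaws. The lid shows through the pane at (115,228), with ears at (52,240) and (178,232).

```bash
python3 - <<'E'
from h import *
d=load("w1")
a,b=ray(d,299,170,91),ray(d,298,330,91)
print(a,b,np.linalg.norm(a-b)); m=(a+b)/2; print("mid",m)
e1,e2=ray(d,52,240,46),ray(d,180,230,46);print("lid",e1,e2,(e1+e2)/2)
t=read_state();T=R.from_quat(t["ee_rot"]);print(T.as_matrix().round(3))
print("tool shift to have grasp on bar",T.inv().apply(m-t["position"]+T.apply([0,19,0])))
print("yaw bar", np.degrees(np.arctan2(-(b-a)[0],(b-a)[1])))
E
```

```text
[433.29014874 133.94116802  91.        ] [413.74511603 247.94514881  91.        ] 115.66726389972654
mid [423.51763238 190.94315841  91.        ]
lid [613.73367964 230.87631462  46.        ] [516.35821296 204.1592967   46.        ] [565.0459463  217.51780566  46.        ]
[[-0.982 -0.007  0.186]
 [-0.186 -0.001 -0.982]
 [ 0.007 -1.    -0.   ]]
tool shift to have grasp on bar [-13.18282649 154.53855089 -24.08945345]
yaw bar 9.728307549017309
```

{"name": "play_rows", "arguments": {
  "series": [
    [-0.0065, 0, -0.012, 0, 0, 0, 0.04],
    [-0.0065, 0, -0.012, 0, 0, 0, 0.04],
    [0, 0.04, 0, 0, 0, 0, 0.04],
    [0, 0.04, 0, 0, 0, 0, 0.04],
    [0, 0.04, 0, 0, 0, 0, 0.04],
    [0, 0.03, 0, 0, 0, 0, 0.04],
    [0, 0, 0, 0, 0, 0, 0.04]
  ]
}}

```text
clock: 1.8
position: [430.9, 198.7, 72.9]
ee_rot: [-0.063, 0.706, -0.703, 0.063]
contact_force: [-1.0, -0.2, 0.0]
gripper_width: 39.8
```

```bash
python3 - <<'E'
from h import *
t=read_state();T=R.from_quat(t["ee_rot"]);m=np.array([423.5,191,91])
print(t["position"],T.inv().apply(m-t["position"])+[0,19,0],t["contact_force"])
E
```

```text
[430.9473502  198.72219697  72.86065725] [8.68008518 0.83184044 6.2213508 ] [-1.00947332 -0.15021708  0.0067689 ]
```

{"name": "play_rows", "arguments": {
  "series": [
    [0.006, 0, 0, 0, 0, 0, 0.04],
    [0.002, 0, 0, 0, 0, 0, 0.02],
    [0, 0, 0, 0, 0, 0, 0.01],
    [0, 0, 0, 0, 0, 0, 0.0],
    [0, 0, 0, 0, 0, 0, 0.0],
    [0, 0, 0, 0, 0, 0, 0.0]
  ]
}}

```text
clock: 2.4
position: [422.7, 199.0, 76.6]
ee_rot: [-0.061, 0.706, -0.702, 0.062]
contact_force: [-0.1, -0.3, -4.0]
gripper_width: 8.8
```

{"name": "play_rows", "arguments": {
  "series": [
    [-0.0011, -0.0225, 0, 0, 0, 0, 0],
    [-0.0034, -0.0222, 0, 0, 0, 0, 0],
    [-0.0056, -0.0218, 0, 0, 0, 0, 0],
    [-0.0077, -0.0211, 0, 0, 0, 0, 0]
  ]
}}

```text
clock: 2.8
position: [440.9, 202.4, 165.4]
ee_rot: [-0.061, 0.707, -0.702, 0.063]
contact_force: [6.9, 1.2, -7.8]
gripper_width: 8.8
```

```bash
cat > arc.py <<'E'
from h import *
t=read_state();T=R.from_quat(t["ee_rot"]);p=t["position"]+T.apply([0,-19,0])
H=np.array([645,229,91.]);u=np.array([.985,.17,0])
q=p-H;print("radial",np.hypot(q@u,q[2]),"theta",np.arctan2(q[2],-q@u),"lat",q@[-.17,.985,0],t["contact_force"],t["gripper_width"],T.as_rotvec(),T.as_matrix().round(3).tolist())
E
python3 arc.py
```

```text
radial 225.82194184898924 theta 0.4261895481138195 lat 8.351911018756665 [ 6.8959232   1.24875328 -7.75250246] 8.757396640056484 [-0.18438613  2.13682133 -2.11998762] [[-0.985, 0.002, 0.175], [-0.175, 0.008, -0.985], [-0.003, -1.0, -0.008]]
```

{"name": "play_rows", "arguments": {
  "series": [
    [-0.0104, -0.02, 0, 0, 0, 0, 0],
    [-0.0123, -0.0188, 0, 0, 0, 0, 0],
    [-0.0142, -0.0175, 0, 0, 0, 0, 0],
    [-0.0158, -0.016, 0, 0, 0, 0, 0],
    [-0.0173, -0.0143, 0, 0, 0, 0, 0],
    [-0.0187, -0.0125, 0, 0, 0, 0, 0]
  ]
}}

```text
clock: 3.4
position: [522.8, 217.2, 267.0]
ee_rot: [-0.066, 0.709, -0.7, 0.057]
contact_force: [-4.4, 2.5, -2.4]
gripper_width: 9.0
```

```bash
python3 arc.py
```

```text
radial 230.0953703028898 theta 1.0109891673900646 lat 8.909823083493968 [-4.40029628  2.53091362 -2.40732344] 8.983456287629567 [-0.19998335  2.14967954 -2.12161654] [[-0.985, -0.013, 0.174], [-0.174, 0.012, -0.985], [0.011, -1.0, -0.014]]
```

{"name": "play_rows", "arguments": {
  "series": [
    [-0.0196, -0.0105, 0, 0, 0, 0, 0],
    [-0.0206, -0.0085, 0, 0, 0, 0, 0],
    [-0.0214, -0.0065, 0, 0, 0, 0, 0],
    [-0.022, -0.0043, 0, 0, 0, 0, 0],
    [-0.0224, -0.002, 0, 0, 0, 0, 0],
    [-0.01, 0, 0, 0, 0, 0, 0],
    [0, 0, 0, 0, 0, 0, 0]
  ]
}}

```text
clock: 4.1
position: [633.0, 237.3, 305.8]
ee_rot: [-0.072, 0.709, -0.699, 0.053]
contact_force: [0.3, -0.1, -3.3]
gripper_width: 8.4
```

```bash
python3 arc.py; python3 - <<'E'
from h import *
d=shot("side","s2",(150,60,470,310),2.5);save(d,"s2")
E
```

```text
radial 234.0450551590956 theta 1.5285005608119941 lat 9.91327786961693 [ 0.2580499  -0.08359033 -3.27088355] 8.412372244010795 [-0.22026999  2.15590496 -2.12544387] [[-0.984, -0.029, 0.177], [-0.177, 0.012, -0.984], [0.026, -1.0, -0.017]]
```

View pics/s2.png

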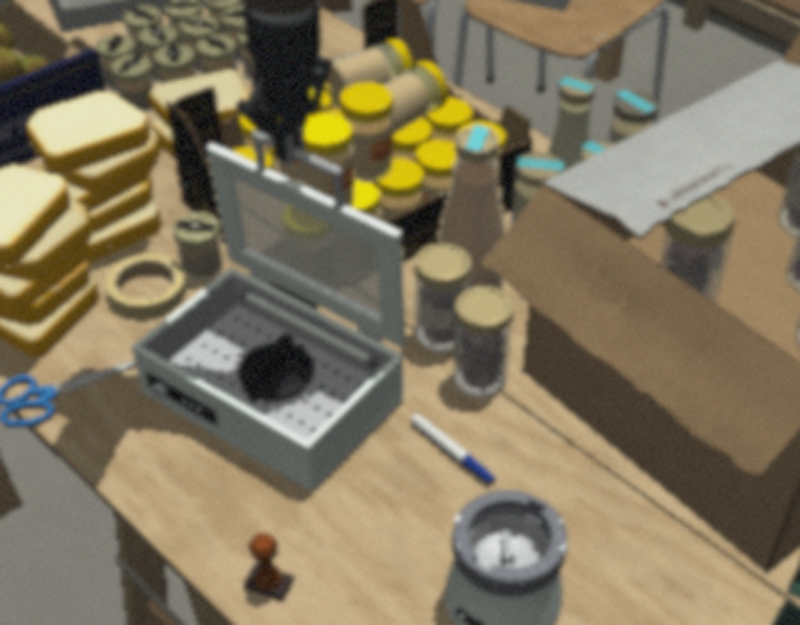

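The door is up to about 1.52 rad, with the lid on the tray and its bar running along the chest's x. I'll push the door 12 mm further, then release and lift off.

{"name": "play_rows", "arguments": {
  "series": [
    [-0.011, 0, 0, 0, 0, 0, 0],
    [-0.004, 0, 0, 0, 0, 0, 0],
    [0, 0, 0, 0, 0, 0, 0]
  ]
}}

```text
clock: 4.45
position: [645.5, 239.6, 306.6]
ee_rot: [-0.073, 0.709, -0.699, 0.053]
contact_force: [0.9, 0.1, -1.8]
gripper_width: 8.6
```

```bash
python3 arc.py
```

```text
radial 234.62310115121048 theta 1.5827885930581636 lat 10.057552249736444 [ 0.94887189  0.11435791 -1.78169072] 8.578197627254104 [-0.22214788  2.15612876 -2.12486388] [[-0.984, -0.029, 0.178], [-0.178, 0.012, -0.984], [0.027, -0.999, -0.017]]
```

{"name": "play_rows", "arguments": {
  "series": [
    [0, 0, 0, 0, 0, 0, 0.03],
    [0, 0, 0, 0, 0, 0, 0.05],
    [0, 0, 0, 0, 0, 0, 0.05],
    [0, -0.03, 0, 0, 0, 0, 0.05],
    [0, -0.03, 0, 0, 0, 0, 0.05],
    [0.028, 0, 0.003, 0, 0, 0, 0.05],
    [0.028, 0, 0.003, 0, 0, 0, 0.05],
    [0.028, 0, 0.003, 0, 0.1, 0, 0.05],
    [0, 0, 0, 0, 0.14, 0, 0.05],
    [0, 0, 0, 0, 0.14, 0, 0.05]
  ]
}}

```text
clock: 5.45
position: [564.8, 213.1, 373.4]
ee_rot: [0.07, 0.708, -0.698, -0.083]
contact_force: [0.5, 0.2, -0.7]
gripper_width: 50.3
```

{"name": "play_rows", "arguments": {
  "series": [
    [0, 0, 0, 0, 0.14, 0, 0.05],
    [0, 0, 0, 0, 0.14, 0, 0.05],
    [0, 0.03, 0, 0, 0.14, 0, 0.05],
    [0, 0.03, 0, 0, 0.14, 0, 0.05],
    [0, 0.03, 0, 0, 0.14, 0, 0.05],
    [0, 0.03, 0, 0, 0.14, 0, 0.05],
    [0, 0.03, 0, 0, 0.14, 0, 0.05],
    [0, 0, 0, 0, 0.14, 0, 0.05],
    [0, 0, 0, 0, 0, 0, 0.05]
  ]
}}

```text
clock: 6.35
position: [565.0, 215.4, 225.5]
ee_rot: [0.446, 0.551, -0.538, -0.456]
contact_force: [-0.2, 0.2, 0.0]
gripper_width: 50.0
```

```bash
python3 arc.py; python3 - <<'E'
from h import *
d=shot("wrist","w3");save(d,"w3");s=read_state();print(s["position"],s["joints"])
E
```

```text
radial 173.60296023181047 theta 1.0841960480740103 lat -0.21414493149458041 [-0.2088923   0.17969041  0.03999808] 49.98155223760725 [-1.10041349 -1.35790834  1.3254876 ] [[-0.185, 0.001, -0.983], [0.983, 0.023, -0.185], [0.023, -1.0, -0.005]]
[564.57547891 215.38337947 225.02418759] [ 0.62217836  0.349996   -0.05322302 -0.02111707 -1.1543637  -1.99664379]
```

View pics/w3.png

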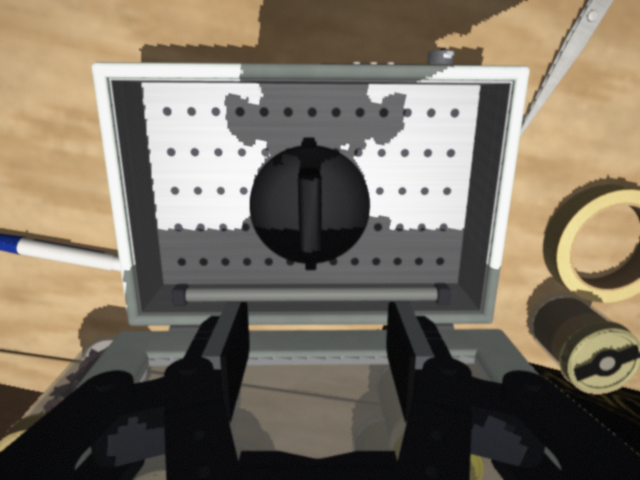

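The lid is at (310,205), with ears at (309,143) and (311,266). Its bar is almost vertical in the image, so it is already square to the jaws.

```bash
python3 - <<'E'
from h import *
d=load("w3")
a,b=ray(d,309,142,48),ray(d,311,267,48);print(a,b,np.linalg.norm(a-b))
c,e=ray(d,311,168,82),ray(d,311,257,82);print(c,e,np.linalg.norm(c-e))
g=ray(d,310,205,50);print("disc",g)
m=((a+b)/2+(c+e)/2)/2;m[2]=72
t=read_state();T=R.from_quat(t["ee_rot"])
for q in((a+b)/2,(c+e)/2,m):
  q=q.copy();q[2]=72;print("shift",T.inv().apply(q-t["position"])+[0,19,0])
v=T.inv().apply(b-a);print("yaw err",np.arctan2(v[0],-v[2]), np.degrees(np.arctan2((b-a)[1],(b-a)[0])))
E
```

```text
[518.61577445 205.39259533  48.        ] [614.1167068  224.30938994  48.        ] 97.35642349953514
[531.79861048 208.98310774  82.        ] [593.37666796 220.2302387   82.        ] 62.59676603062449
disc [564.10290939 214.39148282  50.        ]
shift [ -4.39401701 171.96884015  -1.05773739]
shift [ -3.92809949 171.96482249   2.69997805]
shift [ -4.16105825 171.96683132   0.82112033]
yaw err 0.0075846118664781815 11.204099345566675
```

{"name": "play_rows", "arguments": {
  "series": [
    [-0.002, 0, 0, 0, 0, 0.023, 0.05],
    [0, 0.04, 0, 0, 0, 0, 0.05],
    [0, 0.04, 0, 0, 0, 0, 0.05],
    [0, 0.03, 0, 0, 0, 0, 0.05],
    [0, 0.03, 0, 0, 0, 0, 0.05],
    [0, 0, 0, 0, 0, 0, 0.05]
  ]
}}

```text
clock: 7.0
position: [571.7, 216.2, 89.0]
ee_rot: [0.451, 0.554, -0.542, -0.442]
contact_force: [-0.4, 0.4, 0.1]
gripper_width: 50.2
```

```bash
cat > tgt.py <<'E'
from h import *
import sys
m=np.array([float(x) for x in sys.argv[1:4]])
t=read_state();T=R.from_quat(t["ee_rot"])
print("pos",t["position"].round(1),"shift for TCP",T.inv().apply(m-t["position"]).round(2));M=T.as_matrix()
print("F",t["contact_force"].round(1),"T",t["wrist_torque"].round(2),"w",t["gripper_width"],"toolY",M[:,1].round(3),"yaw of -z",np.degrees(np.arctan2(-M[1,2],-M[0,2])).round(2),"q6",t["joints"][5].round(2))
E
python3 tgt.py 564.5 214.7 53
```

```text
pos [571.7 216.2  89. ] shift for TCP [-0.04 35.83  8.13]
F [-0.4  0.4  0.1] T [ 0.01  0.06 -0.01] w 50.22027657263554 toolY [ 0.022  0.005 -1.   ] yaw of -z 11.66 q6 -2.01
```

{"name": "play_rows", "arguments": {
  "series": [
    [0, 0.008, 0.007, 0.022, 0, 0, 0.05],
    [0, 0.014, 0.001, 0, 0, 0, 0.05],
    [0, 0.01, 0, 0, 0, 0, 0.05],
    [0, 0, 0, 0, 0, 0, 0.05]
  ]
}}

```text
clock: 7.4
position: [566.8, 216.7, 60.1]
ee_rot: [0.447, 0.552, -0.547, -0.444]
contact_force: [0.1, -0.4, 1.1]
gripper_width: 50.3
```

```bash
python3 tgt.py 564.5 214.7 53
```

```text
pos [566.8 216.7  60.1] shift for TCP [-1.51  7.06  2.73]
F [ 0.1 -0.4  1.1] T [-0.07 -0.02 -0.01] w 50.26597167400425 toolY [ 0.007  0.004 -1.   ] yaw of -z 11.92 q6 -2.0
```

{"name": "play_rows", "arguments": {
  "series": [
    [-0.0015, 0.005, 0.0027, 0.007, 0, 0, 0.05],
    [0, 0, 0, 0, 0, 0, 0.03],
    [0, 0, 0, 0, 0, 0, 0.01],
    [0, 0, 0, 0, 0, 0, 0.0],
    [0, 0, 0, 0, 0, 0, 0.0],
    [0, 0, 0, 0, 0, 0, 0.0]
  ]
}}

```text
clock: 8.0
position: [565.5, 215.2, 56.7]
ee_rot: [0.445, 0.551, -0.547, -0.445]
contact_force: [0.5, 0.3, -0.9]
gripper_width: 14.9
```

```bash
python3 tgt.py 564.5 214.7 53
```

```text
pos [565.5 215.2  56.7] shift for TCP [-0.25  3.69  1.09]
F [ 0.5  0.3 -0.9] T [ 0.   -0.01  0.03] w 14.891010747478859 toolY [ 0.003  0.004 -1.   ] yaw of -z 11.94 q6 -1.99
```

{"name": "play_rows", "arguments": {
  "series": [
    [0, -0.02, 0, 0, 0, 0, 0],
    [0, -0.04, 0, 0, 0, 0, 0],
    [0, -0.045, 0, 0, 0, 0, 0],
    [0, -0.045, 0, 0, 0, 0, 0],
    [0, -0.045, 0, 0, 0, 0, 0],
    [-0.03, 0, 0.003, 0, 0, 0, 0],
    [-0.042, 0, 0.005, 0, 0, 0, 0],
    [-0.042, 0, 0.005, 0, 0, 0, 0],
    [-0.042, 0, 0.005, 0, 0, 0, 0],
    [-0.042, 0, 0.005, 0, 0, 0, 0]
  ]
}}

```text
clock: 9.0
position: [582.7, 14.3, 257.4]
ee_rot: [0.442, 0.552, -0.55, -0.443]
contact_force: [0.5, 0.3, -1.5]
gripper_width: 14.9
```

{"name": "play_rows", "arguments": {
  "series": [
    [-0.042, 0, 0.005, 0, 0, 0, 0],
    [-0.042, 0, 0.005, 0, 0, 0, 0],
    [-0.042, 0, 0.005, 0, 0, 0, 0],
    [-0.042, 0, 0.005, 0, 0, 0, 0],
    [-0.042, 0, 0.005, 0, 0, 0, 0],
    [0, 0, 0, 0, 0, 0, 0],
    [0, 0, 0, 0, 0, 0, 0]
  ]
}}

```text
clock: 9.7
position: [600.8, -209.5, 253.9]
ee_rot: [0.443, 0.55, -0.549, -0.447]
contact_force: [-0.1, 0.5, -1.4]
gripper_width: 14.9
```

```bash
python3 tgt.py 540 -195 200; python3 - <<'E'
from h import *
d=shot("wrist","w4");save(d,"w4")
E
```

```text
pos [ 600.8 -209.5  253.9] shift for TCP [26.58 54.17 56.29]
F [-0.1  0.5 -1.4] T [0.05 0.04 0.05] w 14.859767622778877 toolY [-0.004  0.005 -1.   ] yaw of -z 12.05 q6 -1.28
```

View pics/w4.png

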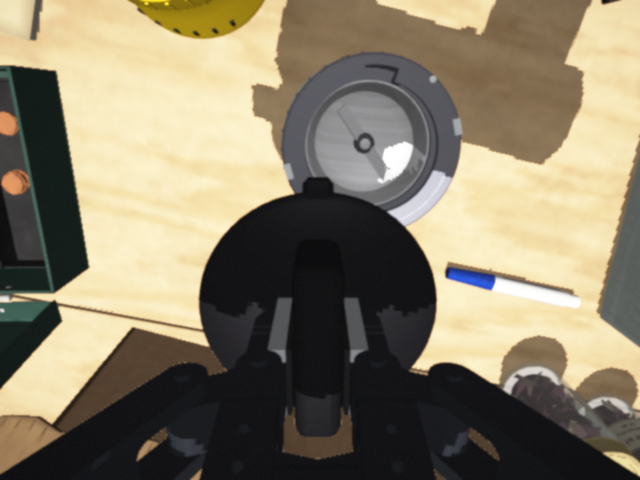

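```bash
python3 - <<'E'
from h import *
d=load("w4");c=d["color"][40:235,270:475,::-1]
cv2.imwrite("pics/w4c.png",cv2.resize(c,None,fx=3,fy=3,interpolation=cv2.INTER_CUBIC))
E
```

```text
(no output)
```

View pics/w4c.png

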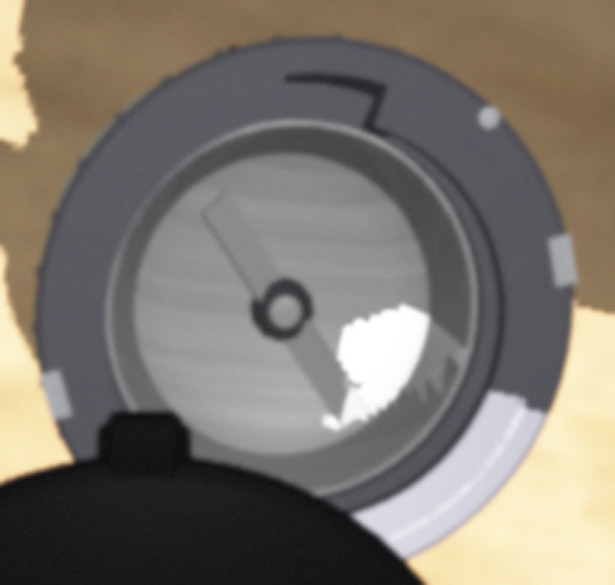

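```bash
python3 - <<'E'
from h import *
from scipy.optimize import least_squares
d=load("w4")
P=lambda x,y,z=120.5:ray(d,270+x/3,40+y/3,z)[:2]
b1,b2,pin=P(563,260),P(57,394),P(489,117)
c=(b1+b2)/2; an=lambda v:np.degrees(np.arctan2(v[1],v[0]))
print("bars",b1,b2,np.linalg.norm(b1-b2)/2,"c",c,"bar ang",an(b1-c),"pin",an(pin-c),np.linalg.norm(pin-c))
n1,n2=P(287,77,120),P(385,85,120);print("notch",n1,n2,np.linalg.norm(n1-n2),np.linalg.norm(n1-c),np.linalg.norm(n2-c),"ang",an((n1+n2)/2-c))
# outer circle
pts=np.array([P(x,y,120) for x,y in((37,325),(58,195),(125,105),(230,48),(320,38),(415,60),(500,110),(553,190),(573,300),(545,410))])
r=least_squares(lambda p:np.hypot(*(pts-p[:2]).T)-p[2],[540,-195,57]);print("circ",r.x,r.fun.round(1))
# joint fit: cx,cy,ang(of far notch CCW)
def f(p):
  a=np.radians(p[2]);C=p[:2];D=lambda deg,rr:C+rr*np.array([np.cos(a-np.radians(deg)),np.sin(a-np.radians(deg))])
  return np.r_[D(35,54.5)-pin,(D(70,54.5)-b1),(D(250,54.5)-b2)]
q=least_squares(f,[c[0],c[1],an(pin-c)+35]);print("fit",q.x,q.fun.round(1))
# lid ear seen
e=ray(d,270+145/3,40+412/3,254-26.7+20);print("ear tip",e)
E
```

```text
bars [ 521.82641186 -135.83104991] [ 570.73441331 -232.93807929] 54.36397649502288 c [ 546.28041258 -184.3845646 ] bar ang 116.73213217289933 pin 151.9162725310557 54.38971881362705
notch [ 499.43694991 -200.13329554] [ 496.80597651 -180.66864311] 19.64165764784369 49.419960758045576 49.613787374006165 ang -172.8790414166801
circ [ 545.72889898 -185.32577415   56.28491916] [-0.6  0.8  0.6 -0.2 -0.7 -0.9  0.6  0.6  0.4 -0.5]
fit [ 546.29218667 -184.44047364  186.77818358] [-0.   0.1 -0.1  0.   0.1 -0.2]
ear tip [ 550.14499211 -219.11037325  247.3       ]
```

Grinder centre is ≈(546.3,-184.5) with the notch axis at 6.9°. The pin, both bars and the collar circle agree within 1 mm. The tool yaw is 12.05°.

{"name": "play_rows", "arguments": {
  "series": [
    [0.0174, 0, 0.024, 0, 0, 0, 0],
    [0.0174, 0, 0.024, 0, 0, 0, 0],
    [0, 0, 0, 0, 0.09, 0, 0],
    [0, 0.028, 0, 0, 0, 0, 0],
    [0, 0.028, 0, 0, 0, 0, 0],
    [0, 0.02, 0, 0, 0, 0, 0],
    [0, 0, 0, 0, 0, 0, 0],
    [0, 0, 0, 0, 0, 0, 0]
  ]
}}

```text
clock: 10.55
position: [544.3, -173.1, 178.2]
ee_rot: [0.464, 0.533, -0.531, -0.467]
contact_force: [0.5, 0.3, -1.0]
gripper_width: 15.2
```

```bash
python3 tgt.py 546.3 -185.2 150
```

```text
pos [ 544.3 -173.1  178.2] shift for TCP [-12.4   28.14  -0.36]
F [ 0.5  0.3 -1. ] T [ 0.03 -0.05 -0.05] w 15.165655145325012 toolY [-0.     0.005 -1.   ] yaw of -z 7.59 q6 -1.41
```

{"name": "play_rows", "arguments": {
  "series": [
    [-0.012, 0, 0, 0, 0.012, 0.004, 0],
    [0, 0, 0, 0, 0, 0, 0],
    [0, 0.015, 0, 0, 0, 0, 0],
    [0, 0, 0, 0, 0, 0, 0]
  ]
}}

```text
clock: 10.95
position: [548.9, -185.7, 167.7]
ee_rot: [0.471, 0.531, -0.527, -0.466]
contact_force: [-0.9, 0.9, -1.1]
gripper_width: 14.8
```

```bash
python3 tgt.py 546.3 -185.2 150
```

```text
pos [ 548.9 -185.7  167.7] shift for TCP [ 0.88 17.65  2.68]
F [-0.9  0.9 -1.1] T [0.04 0.12 0.02] w 14.829990672582134 toolY [ 0.009 -0.    -1.   ] yaw of -z 6.94 q6 -1.4
```

{"name": "play_rows", "arguments": {
  "series": [
    [0.0005, 0.008, 0.002, 0.009, 0, 0, 0],
    [0, 0.006, 0, 0, 0, 0, 0],
    [0, 0, 0, 0, 0, 0, 0]
  ]
}}

```text
clock: 11.25
position: [548.1, -186.2, 155.1]
ee_rot: [0.47, 0.529, -0.529, -0.468]
contact_force: [-0.3, -0.1, -1.1]
gripper_width: 14.8
```

```bash
python3 tgt.py 546.3 -185.2 150
```

```text
pos [ 548.1 -186.2  155.1] shift for TCP [1.24 5.07 1.7 ]
F [-0.3 -0.1 -1.1] T [-0.01  0.05 -0.03] w 14.791752200125712 toolY [ 0.003 -0.002 -1.   ] yaw of -z 6.92 q6 -1.4
```

Lid bottom is about 128 mm. I'll correct the last 2 mm and lower in small steps.

{"name": "play_rows", "arguments": {
  "series": [
    [0.0015, 0.002, 0.002, 0.003, 0, -0.002, 0],
    [0, 0, 0.0, 0, 0, 0, 0],
    [0, 0.004, 0, 0, 0, 0, 0],
    [0, 0.004, 0, 0, 0, 0, 0]
  ]
}}

```text
clock: 11.65
position: [546.5, -185.0, 145.6]
ee_rot: [0.47, 0.529, -0.529, -0.468]
contact_force: [0.3, 0.3, -1.2]
gripper_width: 14.9
```

```bash
python3 tgt.py 546.3 -185.2 133.7
```

```text
pos [ 546.5 -185.   145.6] shift for TCP [-0.18 11.92  0.29]
F [ 0.3  0.3 -1.2] T [-0.02 -0.02 -0.01] w 14.890583383995796 toolY [ 0.002 -0.001 -1.   ] yaw of -z 6.94 q6 -1.41
```

{"name": "play_rows", "arguments": {
  "series": [
    [0, 0.004, 0, 0, 0, 0, 0],
    [0, 0.003, 0, 0, 0, 0, 0],
    [0, 0.003, 0, 0, 0, 0, 0],
    [0, 0, 0, 0, 0, 0, 0]
  ]
}}

```text
clock: 12.05
position: [546.1, -184.9, 133.8]
ee_rot: [-0.469, -0.529, 0.53, 0.469]
contact_force: [0.6, 0.3, -1.4]
gripper_width: 14.8
```

```bash
python3 tgt.py 546.3 -185.2 133.7
```

```text
pos [ 546.1 -184.9  133.8] shift for TCP [-0.35  0.06 -0.18]
F [ 0.6  0.3 -1.4] T [-0.01 -0.01 -0.02] w 14.795894537083113 toolY [ 0.    -0.001 -1.   ] yaw of -z 6.94 q6 -1.41
```

Almost home at 133.8, with no contact force yet. Pressing gently.

{"name": "play_rows", "arguments": {
  "series": [
    [0, 0.001, 0, 0, 0, 0, 0],
    [0, 0.0015, 0, 0, 0, 0, 0],
    [0, 0, 0, 0, 0, 0, 0]
  ]
}}

```text
clock: 12.35
position: [546.6, -185.1, 134.0]
ee_rot: [-0.47, -0.53, 0.53, 0.468]
contact_force: [0.8, -0.2, -1.1]
gripper_width: 15.2
```

```bash
python3 tgt.py 546.3 -185.2 133.7
```

```text
pos [ 546.6 -185.1  134. ] shift for TCP [-0.04  0.26  0.35]
F [ 0.8 -0.2 -1.1] T [ 0.06 -0.03  0.  ] w 15.175668266550879 toolY [ 0.002 -0.002 -1.   ] yaw of -z 6.99 q6 -1.41
```

{"name": "play_rows", "arguments": {
  "series": [
    [0, 0.003, 0, 0, 0, 0, 0],
    [0, 0.003, 0, 0, 0, 0, 0]
  ]
}}

```text
clock: 12.55
position: [547.1, -185.3, 133.3]
ee_rot: [-0.47, -0.53, 0.53, 0.466]
contact_force: [-7.4, 5.0, 18.5]
gripper_width: 15.0
```

```bash
python3 tgt.py 546.3 -185.2 133.7
```

```text
pos [ 547.1 -185.3  133.3] shift for TCP [ 0.23 -0.43  0.77]
F [-7.4  5.  18.5] T [ 1.82  2.19 -0.07] w 15.012681873467987 toolY [ 0.004 -0.004 -1.   ] yaw of -z 7.07 q6 -1.41
```

{"name": "play_rows", "arguments": {
  "series": [
    [0, 0, 0.0005, 0, 0, 0, 0],
    [0, 0, 0, 0, 0.08, 0, 0],
    [0, 0, 0, 0, 0.08, 0, 0],
    [0, 0, 0, 0, 0.08, 0, 0]
  ]
}}

```text
clock: 12.95
position: [547.0, -185.5, 134.1]
ee_rot: [0.533, 0.469, -0.467, -0.528]
contact_force: [0.4, -1.1, -0.6]
gripper_width: 14.4
```

```bash
python3 tgt.py 546.3 -185.2 133.7
```

```text
pos [ 547.  -185.5  134.1] shift for TCP [0.21 0.43 0.75]
F [ 0.4 -1.1 -0.6] T [-0.06  0.05  0.13] w 14.359465292570134 toolY [ 0.006 -0.004 -1.   ] yaw of -z -7.13 q6 -1.65
```

{"name": "play_rows", "arguments": {
  "series": [
    [0, 0.0005, 0.0005, 0.005, 0.08, -0.003, 0],
    [0, 0, 0, 0, 0.08, 0, 0],
    [0, 0, 0, 0, 0.08, 0, 0],
    [0, 0, 0, 0, 0.06, 0, 0],
    [0, 0, 0, 0, 0, 0, 0]
  ]
}}

```text
clock: 13.45
position: [546.8, -185.8, 133.4]
ee_rot: [0.597, 0.381, -0.38, -0.595]
contact_force: [-0.7, -0.7, 1.7]
gripper_width: 14.8
```

```bash
python3 tgt.py 546.3 -185.2 133.7; python3 - <<'E'
from h import *
d=shot("wrist","w5",(160,40,480,280),2.5);save(d,"w5")
E
```

```text
pos [ 546.8 -185.8  133.4] shift for TCP [ 0.35 -0.3   0.74]
F [-0.7 -0.7  1.7] T [0.14 0.18 0.05] w 14.796696690399905 toolY [ 0.002 -0.001 -1.   ] yaw of -z -24.92 q6 -1.96
```

View pics/w5.png

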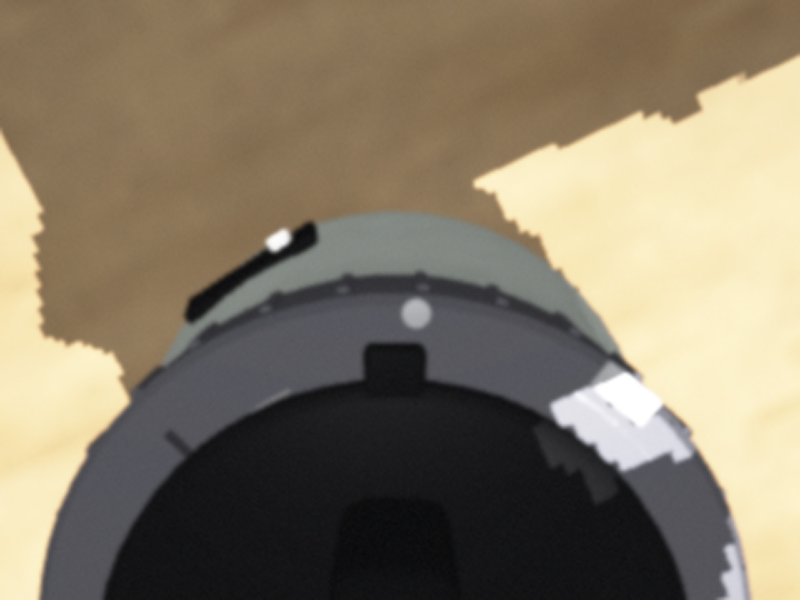

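The lid is seated flush. The ear's outer edge is at crop (394,347) and the pin at (416,313), so a few degrees remain.

```bash
cat > ang.py <<'E'
from h import *
import sys
d=load(sys.argv[1]);v=[float(x) for x in sys.argv[2:]];c=np.array([546.5,-185.0])
an=lambda p:np.degrees(np.arctan2(*(p[:2]-c)[::-1]))
P=lambda x,y,z:ray(d,160+x/2.5,40+y/2.5,z)
e=P(v[0],v[1],127);p=P(v[2],v[3],121)
print("ear",e,an(e),np.linalg.norm(e[:2]-c),"pin",p,an(p),np.linalg.norm(p[:2]-c),"CW deg to go",an(e)-an(p))
E
python3 ang.py w5 394 345 416 313
```

```text
ear [ 500.09498828 -163.17936209  127.        ] 154.81607782512805 51.27928773933858 pin [ 498.20499753 -158.83972552  121.        ] 151.556629746579 54.925105588328286 CW deg to go 3.259448078549042
```

{"name": "play_rows", "arguments": {
  "series": [
    [0, 0.0005, 0.0005, 0, 0.04, 0, 0],
    [0, 0, 0, 0, 0.02, 0, 0],
    [0, 0, 0, 0, 0, 0, 0]
  ]
}}

```text
clock: 13.8
position: [546.8, -185.8, 133.4]
ee_rot: [0.608, 0.364, -0.363, -0.605]
contact_force: [-0.2, 0.4, 0.6]
gripper_width: 14.9
```

```bash
python3 tgt.py 546.3 -185.2 133.7
```

```text
pos [ 546.8 -185.8  133.4] shift for TCP [ 0.33 -0.31  0.73]
F [-0.2  0.4  0.6] T [0.16 0.2  0.06] w 14.897560238266639 toolY [ 0.003 -0.002 -1.   ] yaw of -z -28.17 q6 -2.02
```

{"name": "play_rows", "arguments": {
  "series": [
    [0, 0, 0, 0, 0, 0, 0],
    [0, 0, 0, 0, 0, 0, 0],
    [0, 0, 0, 0, 0, 0, 0],
    [0, 0, 0, 0, 0, 0, 0]
  ]
}}

```text
clock: 14.2
position: [546.8, -185.9, 133.4]
ee_rot: [0.607, 0.364, -0.363, -0.605]
contact_force: [-1.3, 0.1, 1.7]
gripper_width: 14.8
```

```bash
python3 tgt.py 546.3 -185.2 133.7; python3 - <<'E'
from h import *
d=shot("wrist","w6",(160,40,480,280),2.5);save(d,"w6")
shot("scene","sc6",(190,130,440,430),2)
E
```

```text
pos [ 546.8 -185.9  133.4] shift for TCP [ 0.34 -0.34  0.75]
F [-1.3  0.1  1.7] T [0.19 0.17 0.05] w 14.848048032098223 toolY [ 0.003 -0.002 -1.   ] yaw of -z -28.06 q6 -2.02
```

View pics/w6.png

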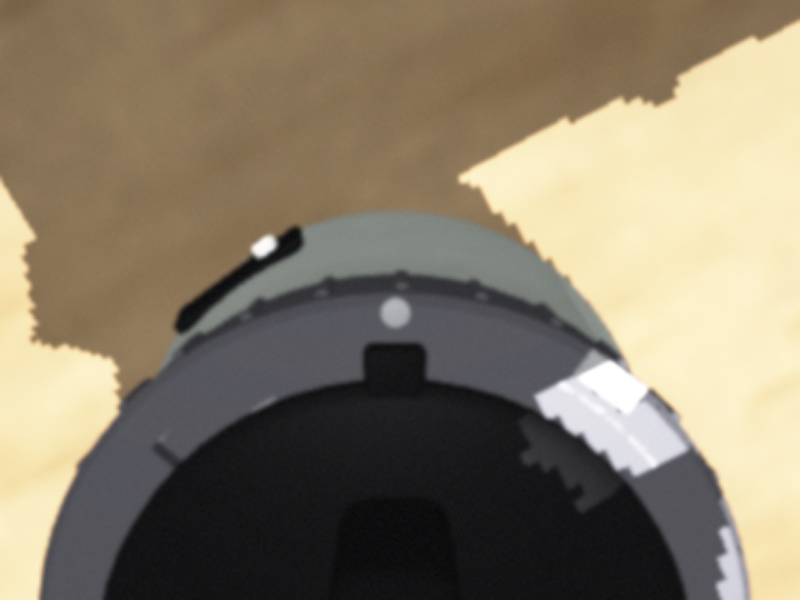

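View pics/sc6.png

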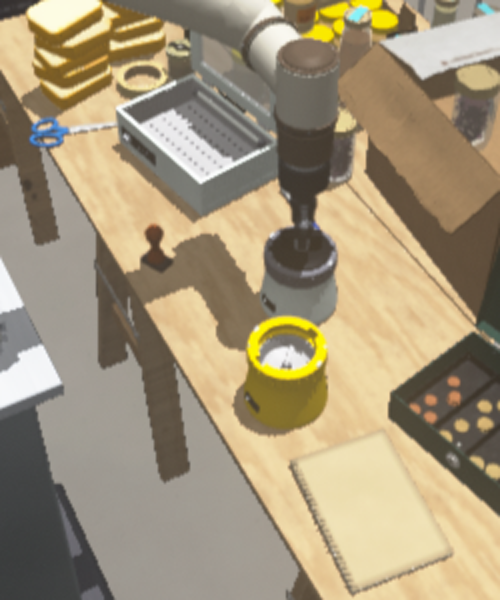

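The ear at (394,370) points straight at the pin at (395,313). The door is open and the other things visible have not moved. Handing in.

```bash
python3 ang.py w6 394 345 395 312; python3 -c "
from bench import *
job_done()"
```

```text
ear [ 501.35725192 -160.6749273   127.        ] 151.68208809774302 51.27940001699905 pin [ 498.18099739 -158.81463661  121.        ] 151.5455482718478 54.95815925951694 CW deg to go 0.13653982589522684
the job is handed in; nothing more can be done
```

The grinder lid is seated in the white grinder's collar, turned clockwise to the pulse pin, and the gripper is still holding it there. I handed the job in at about 14 s of robot time.

- **Door:** I swung it open by the bar handle and let go at about 1.57–1.58 rad by the arm's readings. It was still open in the final scene picture. The door angle comes from the arm's position only; I did not measure it separately in an image.
- **Lid fit:** It went through the notches without contact force and stopped at the fully-home height under an 18 N press. The gripper point read 133.3 mm against 133.7 mm expected, and the wrist picture showed the plate flush on the collar.
- **Turn:** The ear is 0.14° from the pin in the last wrist picture, and the gripper's own angle gave about 34.9° from the notch, against 35° asked. It held steady for 0.4 s with low forces and never came near the lock.
- **Bystanders:** The stamp, notepad and scissors looked undisturbed in the final picture. The arm hid some others, such as the marker and one onion jar.
- **Disagreement:** My first rough grinder position from the side and scene cameras was about 10 mm off the close wrist view. I used the wrist value, and the fit confirmed it.

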